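Lock the belt tensioner into its test fixture and hold it compressed

TASK

On the fixture plate, swing the upright slotted hasp over and down until it lies flat in its catch with the staple through its slot, so the belt tensioner unit is locked in. Then push the tensioner's arm round at its pulley, against its spring, until the ratchet pawl has clicked in behind the tooth and a little farther, and finish still holding it there with the fingers: pushed clear of the pawl but not up against its end stop, with the hasp still closed. Do not let go at the end, and leave the loose things lying about where they are.

Things in the scene. Friction and masses are not known exactly. Their poses are not given: they have to be found in the camera images.
- fixture: Fixture fixed on the bench (place and yaw vary): dark steel plate 300 (x) by 310 (y) by 12 mm, on it an aluminium unit plate 250 by 290 by 8 (top 20 above the bench). Origin: centre of its underside, on the bench; x points roughly away from the robot, y to its left, z up. Coordinates F below are in this frame, in mm.
- hasp (a joint): Hasp angle, rad: 0 = closed, flat in its catch, pointing to the fixture's -x; 1.57 = upright; grows as it opens, limit 1.9. Starts between 1.2 and 1.7. The hinge is stiff (0.07 N m): the hasp stays where it is left and must be pushed all the way down.
- hasp_hinge (a point): Middle of the hasp's hinge axis, at F (55, 122, 40); the axis runs along the fixture's y. The hinge cheeks beside it reach 46 high.
- hasp_tip (a point): Middle of the hasp's free end edge, 115 mm from the hinge axis, at mid thickness. The hasp is a flat steel strap 36 wide, 4 thick; its slot (18 wide) runs from 45 to 79 mm from the hinge; the plain tab from 79 to 115 mm is the place to push. Closed, its top face is 42 above the bench and the tab overhangs the unit plate.
- staple (a point): Middle of the grey catch block's top, at F (-5, 122, 38); the block is 34 by 34 mm. The staple on it, a loop of 6 mm wire, is 22 mm long in the fixture's x and reaches 57 above the bench.
- tensioner (a joint): Tensioner arm angle, rad: 0 = out against its rest pin (start); grows as pushed, clockwise seen from above, pulley moving to the fixture's +x; end stop at 1.0. Its tooth pushes the pawl back; just under 0.6 it clicks in behind. Let go after that, the arm falls back to about 0.58, onto the pawl. Force at the pulley: 4 N at 0, 11 N at 1.0, 6 N more before the click.
- tension_arm: The moving arm: steel hub (radius 34) with a tooth, grey bar 26 wide (middle 37 above the bench) and black pulley. Origin on the pivot axis, 20 above the bench; x axis points from pivot to pulley, z up. Rest pin and end stop pin (12 thick, 48 high) stand either side of its sweep, 60 mm from the pivot.
- pivot (a point): Foot of the arm's pivot axis on the unit plate, at F (45, -50, 20). The hub and post on it reach 76 above the bench.
- pulley (a point): Centre of the top face of the black pulley at the arm's free end (an 8 mm bolt head stands on it), 68 above the bench, 110 mm from the pivot axis. Pulley radius 26, height 26 (42 to 68 above the bench); it does not spin. From the pivot it lies 120 deg minus the joint value counterclockwise of the fixture's +x: it starts at F (-10, 45).
- pawl (a joint): Ratchet pawl, a small steel slider with a square knob between grey rails on the -y side of the hub, m: 0 = home; grows as the tooth pushes it away from the hub (to about 0.009), then snaps back to 0 at the click. Its own spring works it; it need not be touched.
- spare_pulley: Loose bystander: a spare black pulley like the one on the arm (radius 26, height 26), lying on the unit plate near its robot-side right corner, F about (-95, -95). Origin under its centre.
- socket: Loose bystander: upright steel socket, radius 13, height 36, on the unit plate near its far left corner, F about (107, 88). Origin under its centre.
- wrench: Loose bystander: steel wrench 190 long lying left of the fixture.
- screwdriver: Loose bystander: screwdriver 200 long lying right of the fixture.
- spray_can: Loose bystander: yellow spray can, radius 33, 190 high, left of the fixture.
- carton: Loose bystander: cardboard carton 110 by 75 by 60, right of the fixture.
- bucket: Loose bystander: small open white pot with two ear handles, radius 60, 100 high, left of the fixture.

How it is judged:
By the outcome, as a careful person would: the job done as asked, in the order asked, and still so for the second after the job is handed in, while the arm keeps its last pose, push and grip.
It also fails if it takes over 45 s, if anything falls off the work surface, if the arm or the gripper's body presses on something with over 40 N, if the wrist force passes 120 N, or if a joint passes its speed limit or range.

ROBOT

A 6-joint arm with a two-finger parallel gripper is mounted at the origin on the work surface. World frame = base frame: x ahead of the robot, y to its left, z up, the work surface at z = 0. Lengths are in m, angles in degrees, forces in N, time in s.
With the tool pointing down it reaches from about 0.35 to 0.725 m from the base axis. Payload 4.3 kg.
Tool frame: the origin (TCP) lies midway between the tips of the shut fingers; the grasp point (between the pads) lies 19 mm behind it; z points along the fingers, y is the line along which they close (so a half turn about z gives the same grasp; the last joint's range is limited). The gripper opens to 85 mm and grips with 20 to 120 N. Pads are 22 mm wide; open, the fingers measure 114 mm over their backs; the gripper's body (76 mm by 85 mm) begins 54 mm behind the grasp point. The pads swing forward as they close: fully open they stand 13 mm farther back than shut.
Start: joints at [-70.548, 21.618, 4.641, 73.018, 0, 83.68], TCP at [0.25, -0.518, 0.231] pointing down, gripper open.
Joint ranges: [-156.06, 156.06], [-48.1, 94.91], [-58.44, 69.94], [-101.28, 121.22], [-78.64, 73.56], [-180, 180]. Speed limits (degrees/s): [147.25, 147.25, 180, 180, 180, 180].

INTERFACE

Orientations are given as [roll, pitch, yaw] about the fixed x, y, z axes, in that order (R = Rz(yaw) Ry(pitch) Rx(roll)).
In Python, from station import env, imaging, readout, order gives the robot as it stands (env), with the cameras (imaging), the readings (readout) and the job (order).
- The arm moves only by the shell command python3 steer.py [OPENING] [FORCE], which reads ROWS from standard input. ROWS is one flat JSON list of numbers that holds 1 to 8 rows one after another, with no inner brackets; each row has 6 numbers: dx, dy, dz in parts of the range, where 1.0 means 1 m, then a rotation vector rx, ry, rz in normalised numbers (1 is 2 pi rad); each row is the pose to reach, as a shift and turn from the pose commanded when the command began, along the tool's axes at that moment; what a row does not reach only later rows make up. A row lasts 1/8 s, in which the tool goes at most 0.0625 m and 10.7 degrees, less where a joint would pass 70% of its speed; a pose out of reach is approached as far as the arm can. OPENING is the opening from 0.0 (shut) to 1.0 (fully open), set as the command begins (- or left out keeps the last). The fingers move at their own pace and stop on an object; FORCE is the grip in N (left out, the last holds). Time passes only in rows, so rows that do not move let the fingers close. It prints the time, the measured TCP pose, the force, the opening and the grip force at its end. Input that does not fit is refused with a message, and nothing moves.
- readout.get_obs(): the state, without advancing time (a new reading comes with each control period).
- imaging.capture(name): name is "side" or "top" or "wrist"; returns the picture (400x640x3 uint8, red, green, blue); there is no depth.
- imaging.camera_model(name): a dict with "fov_y" (degrees; the focal length in pixels is half the picture's height over the tangent of half this angle, whatever the lens; pixels are square), "cx", "cy" (the principal point, pixels), "dist_coeffs" ([k1, k2, p1, p2, k3] as OpenCV has them; the pictures are not rectified), "R" (3x3) and "t" (3): a world point X has camera coordinates R X + t; the wrist camera has in their place "tool_from_camera" (4x4, takes a point from camera to tool coordinates, whose origin is the TCP and whose axes are the flange's). Camera axes: x right, y down, z forward; pixel columns grow to the right and rows downward; lengths in m; the calibration is good to about 2 mm. A picture is of the moment at which its call begins: read the wrist's pose just before it. camera_model takes no time and is no camera call.
- order.finish_job(): hands the job in; it is judged then, once.
The state is a dict: "clock": time; "joint_pos": joint angles; "joint_velocities": joint speeds; "tau": joint torques, N m; "eef_pos": TCP position; "ee_rot": TCP orientation; "wrist_force": force on the tool from outside, world axes, zero at the start; "moment": the same for the moment, N m; "opening": opening from 0.0 (shut) to 1.0 (fully open); "grasp_force": force on a finger pad.
Only numpy, scipy, OpenCV 4.12 (cv2) and the standard library are available. Lean on these libraries where they do the work, as an engineer would, in place of code of your own. Each camera call takes 0.05 s, during which the arm holds its last target. There are 200 camera calls.

## Working session

There is one attempt and no reset: what is moved stays moved. The work goes in short steps, Python scripts to look and compute and a shell command to move; the robot and the scene stay as the last step left them, time stands still between calls to the robot, and variables do not carry over. Pictures are saved under pics/ and viewed, at most 10 in all, crops included, and the job is handed in when it is done.

```bash
ls; mkdir -p pics; python3 - <<'E'
from station import env, imaging, readout, order
import cv2,numpy as np
o=readout.get_obs();print({k:np.round(v,3).tolist() for k,v in o.items()})
for n in("top","side"):
    im=imaging.capture(n);cv2.imwrite(f"pics/{n}0.png",im[:,:,::-1])
    m=imaging.camera_model(n);print(n,{k:np.round(v,4).tolist() for k,v in m.items()})
E
```

```text
pics
station.py
steer.py
{'clock': 0.0, 'joint_pos': [-70.548, 21.663, 4.561, 73.018, 0.002, 83.681], 'joint_velocities': [-0.042, 0.061, 0.04, 0.034, -0.043, 0.016], 'tau': [-0.0, -46.36, 26.988, 0.021, -0.0, -0.0], 'eef_pos': [0.25, -0.517, 0.23], 'ee_rot': [-179.882, -0.015, 25.77], 'wrist_force': [-0.314, 0.592, -0.434], 'moment': [-0.028, -0.024, 0.021], 'grasp_force': 0.0, 'opening': 1.002}
top {'fov_y': 56.6643, 'cx': 316.5731, 'cy': 196.5744, 'dist_coeffs': [-0.033, 0.0, 0.0, 0.0, 0.0], 'R': [[0.0121, -0.9999, -0.0016], [-0.9936, -0.0118, -0.1123], [0.1123, 0.003, -0.9937]], 't': [-0.0149, 0.5137, 1.2192]}
side {'fov_y': 47.4032, 'cx': 317.3992, 'cy': 201.6057, 'dist_coeffs': [-0.0881, 0.0, 0.0, 0.0, 0.0], 'R': [[0.9679, -0.2509, 0.018], [-0.1538, -0.6469, -0.7469], [0.199, 0.7201, -0.6647]], 't': [-0.5013, 0.1401, 1.3827]}
```

View pics/top0.png

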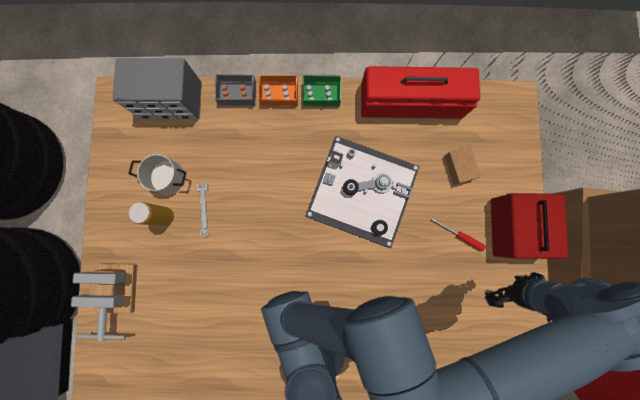

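View pics/side0.png

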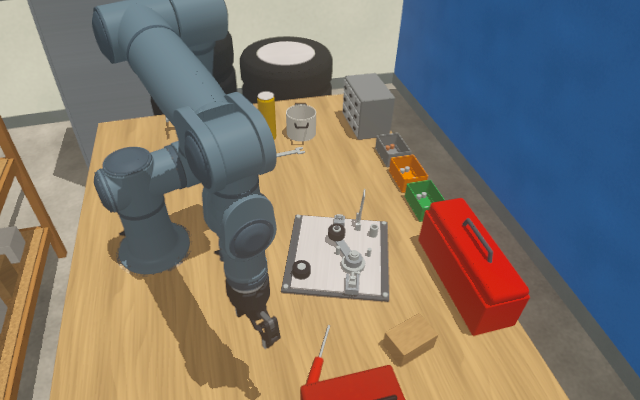

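Top view: plate spans about (308..418, 138..246), the arm's pulley is at (351,187), the hub at (382,183), the spare pulley at (379,228) and the hasp near (335,158). Side view: the hasp stands up at (362,205). Next I measure the plate pose.

```bash
cat > h.py <<'E'
from station import env, imaging, readout, order
import cv2,numpy as np
from scipy.spatial.transform import Rotation as Ro
def cam(n):
    m=imaging.camera_model(n); f=200/np.tan(np.radians(m["fov_y"]/2))
    K=np.array([[f,0,m["cx"]],[0,f,m["cy"]],[0,0,1.]]); d=np.array(m["dist_coeffs"],float)
    if n=="wrist":
        o=readout.get_obs(); T=np.eye(4);T[:3,:3]=Ro.from_euler("xyz",o["ee_rot"],degrees=True).as_matrix();T[:3,3]=o["eef_pos"]
        W=np.linalg.inv(T@np.array(m["tool_from_camera"])); return K,d,W[:3,:3],W[:3,3]
    return K,d,np.array(m["R"]),np.array(m["t"])
def plane(c,uv,z):
    K,d,R,t=c; p=cv2.undistortPoints(np.array(uv,float).reshape(-1,1,2),K,d)[:,0]
    r=np.c_[p,np.ones(len(p))]@R; o=-R.T@t
    return o+r*((z-o[2])/r[:,2])[:,None]
def proj(c,X):
    K,d,R,t=c; return cv2.projectPoints(np.array(X,float).reshape(-1,3),cv2.Rodrigues(R)[0],t,K,d)[0][:,0]
def F2W(P,F): # F=(x,y,yaw deg), P in mm
    P=np.array(P,float).reshape(-1,3)/1000; return P@Ro.from_euler("z",F[2],degrees=True).as_matrix().T+[F[0],F[1],0]
E
python3 - <<'E'
from h import *
for n,box in(("top",(300,130,425,252)),("side",(275,205,400,305))):
    im=imaging.capture(n);c=cam(n);x0,y0,x1,y1=box
    hsv=cv2.cvtColor(im,cv2.COLOR_RGB2HSV)
    m=np.zeros(im.shape[:2],np.uint8);m[y0:y1,x0:x1]=((hsv[...,1]<60)&(hsv[...,2]>130))[y0:y1,x0:x1]*255
    m=cv2.morphologyEx(m,cv2.MORPH_OPEN,np.ones((3,3)))
    k=max(cv2.findContours(m,0,cv2.CHAIN_APPROX_NONE)[0],key=cv2.contourArea)
    P=plane(c,k.reshape(-1,2),0.02)[:,:2]*1000
    (ctr,sz,a)=cv2.minAreaRect(P.astype(np.float32));print(n,ctr,sz,a)
    x,y,w,h=[box[0]-5,box[1]-10,box[2]-box[0]+10,box[3]-box[1]+20]
    cv2.imwrite(f"pics/{n}1.png",cv2.resize(im[y:y+h,x:x+w,::-1],None,fx=4,fy=4,interpolation=2)) 
    print(x,y)
E
```

```text
top (538.5906372070312, -165.7295379638672) (290.73773193359375, 250.1025848388672) 70.20921325683594
295 120
side (539.9193725585938, -157.66790771484375) (313.8117980957031, 252.6398162841797) 69.70779418945312
270 195
```

View pics/top1.png

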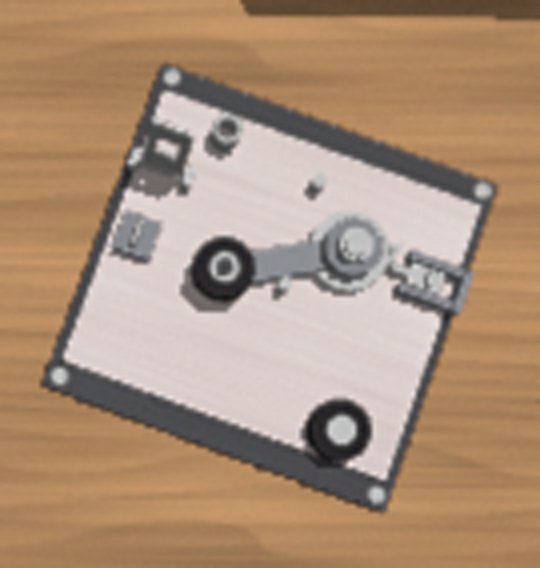

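View pics/side1.png

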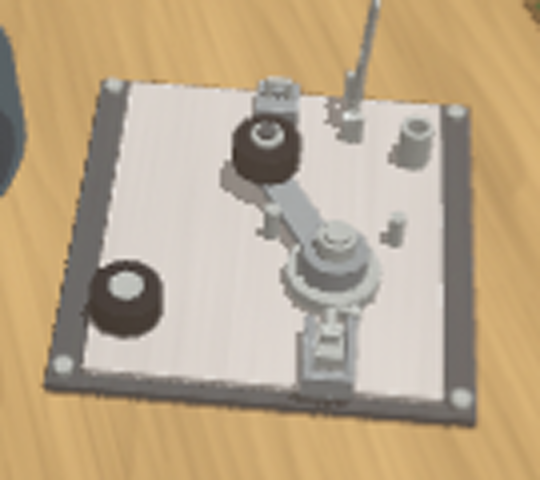

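```bash
python3 - <<'E'
from h import *
F=(.5386,-.1657,-19.8)
P=dict(pivottop=(45,-50,76),pulley=(-10,45,68),staple=(-5,122,57),hinge=(55,122,40),spare=(-95,-95,46),socket=(107,88,56))
for n,off in(("top",(295,120)),("side",(270,195))):
    c=cam(n); q=proj(c,F2W(list(P.values()),F)); print(n,{k:((v-off)*4).round().tolist() for k,v in zip(P,q)})
    for a in (1.2,1.45,1.7): print(a,((proj(c,F2W((55-115*np.cos(a),122,40+115*np.sin(a)),F))-off)*4).round())
E
```

```text
top {'pivottop': [356.0, 242.0], 'pulley': [223.0, 265.0], 'staple': [136.0, 229.0], 'hinge': [160.0, 167.0], 'spare': [345.0, 424.0], 'socket': [221.0, 119.0]}
1.2 [[148. 188.]]
1.45 [[161. 153.]]
1.7 [[174. 118.]]
side {'pivottop': [336.0, 231.0], 'pulley': [266.0, 138.0], 'staple': [278.0, 79.0], 'hinge': [353.0, 100.0], 'spare': [131.0, 292.0], 'socket': [421.0, 121.0]}
1.2 [[308.  -7.]]
1.45 [[346. -11.]]
1.7 [[384.  -8.]]
```

The side view puts the hasp tip at crop (376,-5), so the hasp angle is about 1.65. The projected pivot, pulley and socket land on their images within about 1 px, so the fixture pose is good. Next I work out the approach behind the hasp.

```bash
cat >> h.py <<'E'
FX=(.5386,-.1657,-19.8)
def rel(P,yawF=180): # tool-axis shift to each F point, and turn
    o=readout.get_obs();R=Ro.from_euler("xyz",o["ee_rot"],degrees=True).as_matrix()
    for p,y in zip(np.array(P,float).reshape(-1,3),np.broadcast_to(yawF,len(np.array(P).reshape(-1,3)))):
        d=R.T@(F2W(p,FX)[0]-o["eef_pos"]); T=Ro.from_euler("xyz",[180,0,FX[2]+y],degrees=True).as_matrix()
        print(p,d.round(4).tolist(),Ro.from_matrix(R.T@T).as_rotvec(degrees=True).round(1).tolist())
def here():
    o=readout.get_obs();p=(np.array(o["eef_pos"])-[FX[0],FX[1],0])@Ro.from_euler("z",FX[2],degrees=True).as_matrix()
    print("F",(p*1000).round(1),"yawF",round(o["ee_rot"][2]-FX[2],1),"f",np.round(o["wrist_force"],1),"t",o["clock"],o["opening"])
E
python3 -c "
from h import *
here();rel([(110,122,230),(97,122,140)])"
```

```text
F [-152.5 -428.8  230.7] yawF 45.6 f [-0.   0.9  0. ] t 0.2 0.9998442958303422
[110. 122. 230.] [0.5771, -0.1981, 0.0011] [-0.0, -0.1, -134.4]
[ 97. 122. 140.] [0.568, -0.2073, 0.0911] [-0.0, -0.1, -134.4]
```

The rows are not in the units I measure in: turns go in shares of 2 pi rad. I convert before sending: -80 degrees / 360 = -0.2222.

```bash
echo '[0.05,-0.02,0,0,0,-0.0278,0.1,-0.035,0,0,0,-0.0556,0.15,-0.05,0,0,0,-0.0833,0.2,-0.07,0,0,0,-0.1111,0.25,-0.085,0,0,0,-0.1389,0.3,-0.1,0,0,0,-0.1667,0.35,-0.12,0,0,0,-0.1944,0.4,-0.14,0,0,0,-0.2222]' | python3 steer.py 0 20; python3 -c "
from h import *
here();rel([(110,122,230),(97,122,140)])"
```

```text
clock: 1.2
eef_pos: [0.5503, -0.2164, 0.2311]
ee_rot: [-180.0, 0.0, 106.1]
wrist_force: [0.2, -0.4, -0.4]
opening: -0.001
grasp_force: 0.0
F [ 28.2 -43.8 231.1] yawF 125.9 f [ 0.2 -0.4 -0.4] t 1.2 -0.0011104455738704974
[110. 122. 230.] [0.0863, 0.1635, 0.0011] [-0.0, -0.0, -54.1]
[ 97. 122. 140.] [0.0939, 0.1529, 0.0911] [-0.0, -0.0, -54.1]
```

Scaled: -54.1 degrees / 360 = -0.1503.

```bash
echo '[0.03,0.04,0,0,0,-0.0278,0.06,0.08,0,0,0,-0.0556,0.075,0.12,0,0,0,-0.0833,0.086,0.163,0,0,0,-0.1111,0.09,0.16,0.03,0,0,-0.1389,0.094,0.153,0.06,0,0,-0.1503,0.094,0.153,0.091,0,0,-0.1503,0.094,0.153,0.091,0,0,-0.1503]' | python3 steer.py; python3 - <<'E'
from h import *
here()
c=cam("side");im=imaging.capture("side");u,v=proj(c,F2W((55,122,100),FX))[0].astype(int)
cv2.imwrite("pics/s2.png",cv2.resize(im[v-50:v+50,u-70:u+70,::-1],None,fx=4,fy=4,interpolation=2))
# corner path in F: finger leading bottom corner at r=105 on the top face, from 95deg down to 0
L=[]
for a in np.radians([92,80,68,56,44,32,20,10,0]):
    r=108;L.append((55-r*np.cos(a)+2*np.sin(a)+11,122,40+r*np.sin(a)+2*np.cos(a)))
rel(L)
E
```

```text
clock: 2.2
eef_pos: [0.6684, -0.0852, 0.137]
ee_rot: [-179.9, -0.4, 159.9]
wrist_force: [-1.1, -0.4, -0.2]
opening: 0.001
grasp_force: 0.0
F [ 94.9 119.7 137. ] yawF 179.7 f [-1.1 -0.4 -0.2] t 2.2 0.0008765067473576766
[ 71.7679273  122.         147.86441032] [0.0246, 0.002, -0.0085] [-0.0, -0.2, -0.3]
[ 49.21561232 122.         146.70653368] [0.0472, 0.0018, -0.0073] [-0.0, -0.2, -0.3]
[ 27.39685562 122.         140.88506948] [0.069, 0.0017, -0.0014] [-0.0, -0.2, -0.3]
[  7.26524157 122.         130.65444364] [0.0891, 0.0016, 0.0089] [-0.0, -0.2, -0.3]
[-10.2993817  122.         116.46178361] [0.1066, 0.0015, 0.0231] [-0.0, -0.2, -0.3]
[-24.52935586 122.          98.92737673] [0.1208, 0.0014, 0.0407] [-0.0, -0.2, -0.3]
[-34.80276276 122.          78.81756072] [0.131, 0.0014, 0.0609] [-0.0, -0.2, -0.3]
[-40.01194097 122.          60.72361869] [0.1361, 0.0014, 0.079] [-0.0, -0.2, -0.3]
[-42. 122.  42.] [0.1381, 0.0014, 0.0977] [-0.0, -0.2, -0.3]
```

View pics/s2.png

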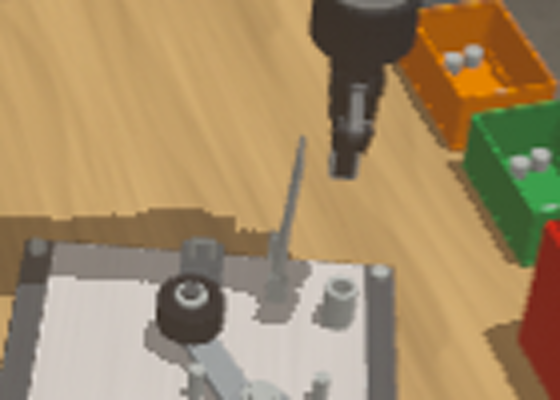

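The fingers hang clear on the far side of the upright hasp, at (343,170) in the crop with the hasp tip at (302,140). Now I push along the arc.

```bash
echo '[0.012,0,0,0,0,0,0.025,0,-0.005,0,0,0,0.04,0,-0.006,0,0,0,0.055,0,-0.004,0,0,0,0.07,0,-0.001,0,0,0,0.083,0,0.005,0,0,0,0.095,0,0.013,0,0,0,0.106,0,0.023,0,0,0]' | python3 steer.py; python3 - <<'E'
from h import *
here()
L=[]
for a in np.radians([36,28,20,12,5,0]):
    r=108;L.append((55-r*np.cos(a)+2*np.sin(a)+11,122,40+r*np.sin(a)+2*np.cos(a)))
rel(L)
E
```

```text
clock: 3.25
eef_pos: [0.5724, -0.0494, 0.1194]
ee_rot: [180.0, 0.2, 159.9]
wrist_force: [0.6, -0.3, 1.1]
opening: 0.003
grasp_force: 0.3
F [ -7.6 120.8 119.4] yawF 179.7 f [ 0.6 -0.3  1.1] t 3.25 0.002815784560369885
[-20.19826489 122.         105.09884124] [0.0126, 0.0011, 0.0142] [0.0, 0.2, -0.3]
[-28.4193969  122.          92.46882397] [0.0209, 0.001, 0.0268] [0.0, 0.2, -0.3]
[-34.80276276 122.          78.81756072] [0.0274, 0.001, 0.0405] [0.0, 0.2, -0.3]
[-39.2241175  122.          64.41075781] [0.0318, 0.001, 0.0549] [0.0, 0.2, -0.3]
[-41.41471591 122.          51.40520961] [0.0341, 0.0009, 0.0679] [0.0, 0.2, -0.3]
[-42. 122.  42.] [0.0347, 0.0009, 0.0773] [0.0, 0.2, -0.3]
```

```bash
echo '[0.011,0,0.012,0,0,0,0.019,0,0.024,0,0,0,0.026,0,0.038,0,0,0,0.03,0,0.052,0,0,0,0.032,0,0.064,0,0,0,0.033,0,0.074,0,0,0,0.033,0,0.077,0,0,0,0.033,0,0.077,0,0,0]' | python3 steer.py; python3 - <<'E'
from h import *
here()
c=cam("side");im=imaging.capture("side");u,v=proj(c,F2W((0,122,60),FX))[0].astype(int)
cv2.imwrite("pics/s3.png",cv2.resize(im[v-50:v+50,u-70:u+70,::-1],None,fx=4,fy=4,interpolation=2))
E
```

```text
clock: 4.25
eef_pos: [0.5407, -0.038, 0.0417]
ee_rot: [180.0, 0.0, 159.9]
wrist_force: [-5.4, 0.9, 12.7]
opening: -0.001
grasp_force: 6.7
F [-41.3 120.9  41.7] yawF 179.7 f [-5.4  0.9 12.7] t 4.25 -0.0008241633241023049
```

View pics/s3.png

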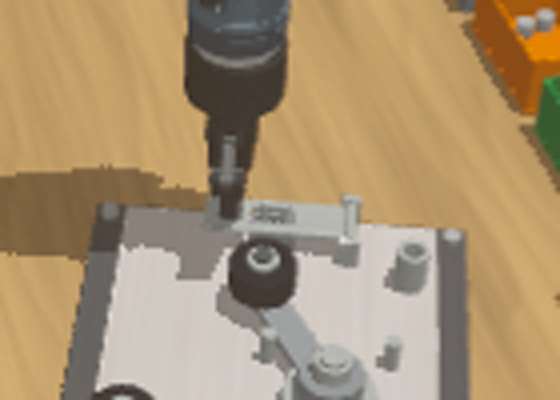

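The hasp lies flat with the staple showing through its slot near crop (272,215). The TCP is at z 41.7 with 12.7 N of upward reaction, so it is bottomed. Next I lift straight up and go behind the pulley.

Scaled: -30 degrees / 360 = -0.0833.

```bash
echo '[0,0,-0.02,0,0,0,0,0,-0.045,0,0,0,0.01,-0.03,-0.045,0,0,-0.0278,0.012,-0.07,-0.045,0,0,-0.0556,0.012,-0.104,-0.045,0,0,-0.0833,0.012,-0.104,-0.03,0,0,-0.0833,0.012,-0.104,-0.009,0,0,-0.0833,0.012,-0.104,-0.009,0,0,-0.0833]' | python3 steer.py; python3 - <<'E'
from h import *
here()
L=[];Y=[]
for q in (0,0,.1,.2,.3,.4,.5,.6,.7,.8):
    a=np.radians(120)-q; off=37 if L else 45
    L.append((45+110*np.cos(a)-off*np.sin(a),-50+110*np.sin(a)+off*np.cos(a),50));Y.append(180+np.degrees(a)-90)
rel(L,Y)
E
```

```text
clock: 5.3
eef_pos: [0.4919, -0.1302, 0.0473]
ee_rot: [179.9, -0.2, -170.2]
wrist_force: [-0.4, -0.1, 0.3]
opening: -0.004
grasp_force: 0.0
F [-56.   17.5  47.3] yawF -150.4 f [-0.4 -0.1  0.3] t 5.3 -0.003517052415754898
[-48.97114317  22.76279442  50.        ] [-0.0087, 0.0011, -0.0027] [0.1, -0.2, -0.4]
[-42.04293994  26.76279442  50.        ] [-0.0167, 0.0011, -0.0028] [0.1, -0.2, -0.4]
[-33.94459576  35.06909427  50.        ] [-0.0278, 0.0043, -0.0028] [0.1, -0.2, 5.4]
[-25.05746328  42.52541186  50.        ] [-0.0392, 0.0064, -0.0028] [0.1, -0.2, 11.1]
[-15.47033978  49.05724611  50.        ] [-0.0508, 0.0074, -0.0029] [0.1, -0.2, 16.8]
[-5.27901663 54.59933311 50.        ] [-0.0624, 0.0071, -0.0029] [0.1, -0.2, 22.6]
[ 5.41467783 59.09629814 50.        ] [-0.0739, 0.0058, -0.0029] [0.1, -0.2, 28.3]
[16.50389574 62.50320903 50.        ] [-0.0852, 0.0032, -0.003] [0.1, -0.2, 34.0]
[27.87783731 64.78602504 50.        ] [-0.0962, -0.0004, -0.003] [0.1, -0.2, 39.7]
[39.42285787 65.92193703 50.        ] [-0.1068, -0.0051, -0.0031] [0.1, -0.2, 45.5]
```

Scaled: 17 degrees / 360 = 0.0472.

```bash
echo '[-0.009,0.001,-0.002,0,0,0,-0.017,0.001,-0.002,0,0,0,-0.022,0.003,-0.002,0,0,0.0083,-0.028,0.004,-0.002,0,0,0.0167,-0.034,0.005,-0.002,0,0,0.0222,-0.039,0.006,-0.002,0,0,0.0306,-0.045,0.007,-0.002,0,0,0.0389,-0.051,0.007,-0.002,0,0,0.0472]' | python3 steer.py; python3 - <<'E'
from h import *
here()
L=[];Y=[]
for q in (.3,.4,.5,.6,.7,.8,.84):
    a=np.radians(120)-q; off=37
    L.append((45+110*np.cos(a)-off*np.sin(a),-50+110*np.sin(a)+off*np.cos(a),50));Y.append(180+np.degrees(a)-90)
rel(L,Y)
c=cam("side");im=imaging.capture("side");u,v=proj(c,F2W((20,40,60),FX))[0].astype(int)
cv2.imwrite("pics/s4.png",cv2.resize(im[v-50:v+50,u-70:u+70,::-1],None,fx=4,fy=4,interpolation=2))
E
```

```text
clock: 6.3
eef_pos: [0.54, -0.1156, 0.0514]
ee_rot: [-179.9, -0.3, 172.8]
wrist_force: [-9.7, -0.9, 5.7]
opening: 0.001
grasp_force: 4.8
F [-15.7  47.6  51.4] yawF 192.6 f [-9.7 -0.9  5.7] t 6.3 0.0009085818082244012
[-15.47033978  49.05724611  50.        ] [-0.0005, 0.0014, 0.0014] [-0.1, -0.3, -0.3]
[-5.27901663 54.59933311 50.        ] [-0.0117, 0.0045, 0.0013] [-0.1, -0.3, 5.5]
[ 5.41467783 59.09629814 50.        ] [-0.0231, 0.0066, 0.0013] [-0.1, -0.3, 11.2]
[16.50389574 62.50320903 50.        ] [-0.0346, 0.0075, 0.0012] [-0.2, -0.3, 16.9]
[27.87783731 64.78602504 50.        ] [-0.0462, 0.0073, 0.0011] [-0.2, -0.3, 22.7]
[39.42285787 65.92193703 50.        ] [-0.0578, 0.0059, 0.0011] [-0.2, -0.3, 28.4]
[44.06296007 66.05223805 50.        ] [-0.0623, 0.005, 0.0011] [-0.2, -0.3, 30.7]
```

View pics/s4.png

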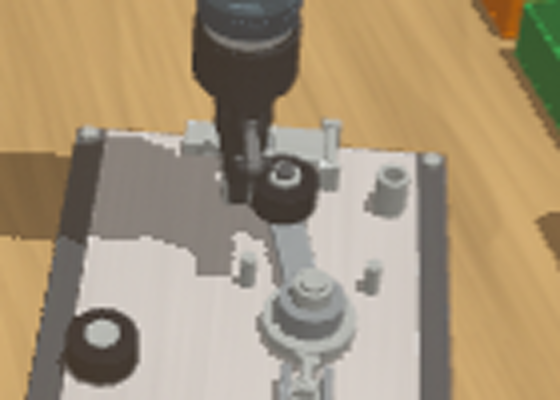

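The fingers sit behind the pulley at crop (245,190), the pulley is now at (285,180) and the arm has moved off its rest pin. The hasp is still closed. Continue to about 0.77.

Scaled: 23 degrees / 360 = 0.0639.

```bash
echo '[-0.006,0.003,0,0,0,0.0083,-0.012,0.0045,0,0,0,0.0153,-0.018,0.006,0,0,0,0.0236,-0.024,0.0066,0,0,0,0.0319,-0.03,0.007,0,0,0,0.0403,-0.036,0.0075,0,0,0,0.0486,-0.042,0.0075,0,0,0,0.0556,-0.048,0.007,0,0,0,0.0639]' | python3 steer.py; echo '[-0.052,0.007,0,0,0,0.0722,0,0,0,0,0,0]' | python3 steer.py >/dev/null --help 2>&1 | head -0; python3 - <<'E'
from h import *
here()
L=[];Y=[]
for q in (.6,.7,.75,.8):
    a=np.radians(120)-q; off=37
    L.append((45+110*np.cos(a)-off*np.sin(a),-50+110*np.sin(a)+off*np.cos(a),50));Y.append(180+np.degrees(a)-90)
rel(L,Y)
E
```

```text
clock: 7.35
eef_pos: [0.5877, -0.1141, 0.0506]
ee_rot: [-179.8, -0.4, 149.8]
wrist_force: [-8.4, 0.5, 2.7]
opening: -0.003
grasp_force: 4.1
F [28.7 65.2 50.6] yawF 169.6 f [-8.4  0.5  2.7] t 7.35 -0.003074113694734325
[16.50389574 62.50320903 50.        ] [0.0115, -0.0049, 0.0007] [-0.2, -0.4, -6.1]
[27.87783731 64.78602504 50.        ] [0.0007, -0.0006, 0.0006] [-0.2, -0.4, -0.3]
[33.63614573 65.49832387 50.        ] [-0.0048, 0.0012, 0.0006] [-0.2, -0.4, 2.5]
[39.42285787 65.92193703 50.        ] [-0.0105, 0.0027, 0.0005] [-0.2, -0.4, 5.4]
```

At about 0.70 with the force dropping to 8.4 N, the pawl has probably clicked. I go a little farther, settle and verify.

Scaled: 4 degrees / 360 = 0.0111.

```bash
echo '[-0.003,0.001,0,0,0,0.0056,-0.007,0.002,0,0,0,0.0111,-0.007,0.002,0,0,0,0.0111,-0.007,0.002,0,0,0,0.0111]' | python3 steer.py; python3 - <<'E'
from h import *
here()
q=lambda P:print(P)
for n,z in(("side",.068),("top",.068)):
    c=cam(n);im=imaging.capture(n);u,v=proj(c,F2W((50,20,60),FX))[0].astype(int)
    cv2.imwrite(f"pics/{n}5.png",cv2.resize(im[v-50:v+50,u-65:u+65,::-1],None,fx=5,fy=5,interpolation=2))
    for a in(.6,.7,.77,.85,1.0):
        t=np.radians(120)-a; print(n,a,((proj(c,F2W((45+110*np.cos(t),-50+110*np.sin(t),68),FX))[0]-(u-65,v-50))*5).round())
E
```

```text
clock: 7.85
eef_pos: [0.5945, -0.1155, 0.0505]
ee_rot: [-179.8, -0.4, 145.9]
wrist_force: [-9.6, 0.0, 2.2]
opening: -0.002
grasp_force: 4.0
F [35.6 66.2 50.5] yawF 165.7 f [-9.6  0.   2.2] t 7.85 -0.0019010586242906283
side 0.6 [334. 198.]
side 0.7 [352. 201.]
side 0.77 [365. 204.]
side 0.85 [379. 208.]
side 1.0 [404. 218.]
top 0.6 [275. 224.]
top 0.7 [283. 210.]
top 0.77 [289. 200.]
top 0.85 [297. 190.]
top 1.0 [314. 172.]
```

View pics/side5.png

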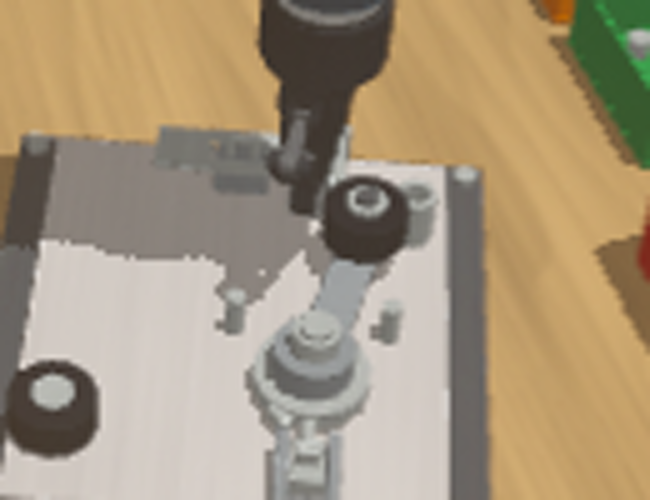

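View pics/top5.png

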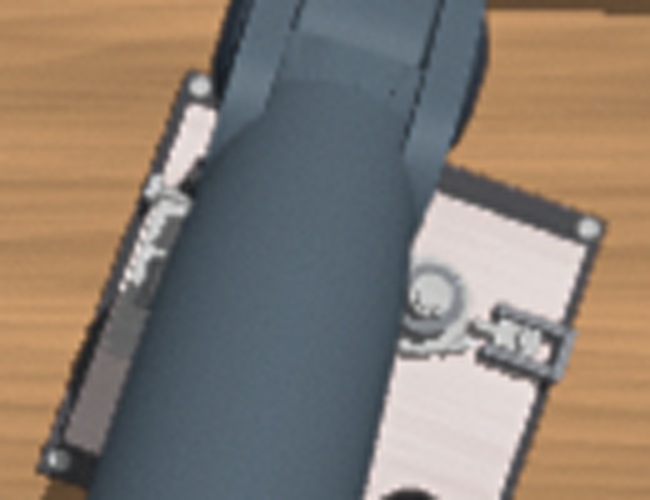

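The pulley is at side crop (368,197), matching an arm angle of about 0.77. The force of 9.6 N is what the spring alone gives (about 9.4 N), so the tooth is past the click. The end stop pin and socket are clear and the hasp is flat.

```bash
python3 -c "
from h import *
here();print(order.finish_job())"
```

```text
F [35.5 66.1 50.5] yawF 165.7 f [-8.6 -0.1  3.3] t 7.95 0.002771542211653885
the job is handed in; nothing more can be done
None
```

I closed the hasp over its staple, then pushed the tensioner past the pawl click; the fingers still hold it at about 0.77 rad, short of the end stop. I handed the job in at 7.95 s; no verdict was returned. I judged the click from the force drop, not by seeing the pawl.

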